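Dock the circuit-board carriage of a test jig

ROBOT

A 6-joint arm with a two-finger parallel gripper is mounted at the origin on the work surface. World frame = base frame: x ahead of the robot, y to its left, z up, the work surface at z = 0. Lengths are in m, angles in rad, forces in N, time in s.
With the tool pointing down it reaches from about 0.25 to 0.725 m from the base axis. Payload 9.7 kg.
Tool frame: the origin (TCP) lies at the very end of the fingers, on their centre line; the grasp point (between the pads) lies 19 mm behind it; z points along the fingers, y is the line along which they close (so a half turn about z gives the same grasp; the last joint's range is limited). The gripper opens to 85 mm and grips with 20 to 120 N. Pads are 22 mm wide; open, the fingers measure 114 mm over their backs; the gripper's body (76 mm by 85 mm) begins 54 mm behind the grasp point. The pads swing forward as they close: fully open they stand 13 mm farther back than shut.
Start: joints at [1.244, 0.087, 0.176, 1.66, 0, 1.571], TCP at [0.177, 0.521, 0.231] pointing down, gripper open.
Joint ranges: [-3.13, 3.13], [-0.85, 1.81], [-1.15, 1.24], [-2.2, 2.28], [-1.44, 1.52], [-3.14, 3.14]. Speed limits (rad/s): [2.22, 2.22, 2.57, 3.14, 3.14, 3.14].

INTERFACE

Orientations are given as a rotation vector (axis times angle).
In Python, from rig import env gives the robot as it stands.
- The arm moves only by the shell command python3 -m inch 'ROWS' [FORCE]. ROWS is JSON, a list of rows, each a list of 5 numbers: the closure, from 0 (fully open) to 1 (shut), then the shift along the tool's x, y, z in cm, then the turn about the tool's z in degrees. In form: [[jaw, x, y, z, roll], ...]. A call has 1 to 8 rows; each row shifts and turns the commanded pose from where the row before left it, along the tool's axes as they then stand; what a row does not reach is not made up. A row lasts 1/10 s, in which the tool goes at most 50 mm and 8.59 degrees, less where a joint would pass 70% of its speed; a pose out of reach is approached as far as the arm can. A call is refused whole if a number of a shift passes 5 or a number of a turn 8.59, either way. A call with a gripper value outside its range is refused whole. The fingers move at their own pace and stop on an object; FORCE is the grip in N (left out, the last holds). Time passes only in rows, so rows that do not move let the fingers close. It gives the time, the measured TCP pose, the force, the opening and the grip force at its end, in the units of the state.
- env.read_state(): the state, without advancing time (a new reading comes with each control period).
- env.camera(name): name is "scene" or "top"; returns (picture, depth): 384x512x3 uint8, red, green, blue; 384x512 float32, m along the optical axis (not along the pixel's ray), 0 where there is no reading.
- env.camera_model(name): a dict with "fx", "fy", "cx", "cy" (pixels), "extrinsics" (4x4, takes a point from camera to world coordinates). Camera axes: x right, y down, z forward; pixel columns grow to the right and rows downward; lengths in m; the calibration is good to about 2 mm. A picture is of the moment at which its call begins. camera_model takes no time and is no camera call.
- env.close_job(): hands the job in; it is judged then, once.
The state is a dict: "time": time; "joints": joint angles; "qd": joint speeds; "joint_efforts": joint torques, N m; "tcp_pos": TCP position; "ee_rot": TCP orientation; "contact_force": force on the tool from outside, world axes, zero at the start; "ft_torque": the same for the moment, N m; "width": opening from 0.0 (shut) to 1.0 (fully open); "finger_force": force on a finger pad.
Only numpy, scipy, OpenCV 4.12 (cv2) and the standard library are available. Lean on these libraries where they do the work, as an engineer would, in place of code of your own. Each camera call takes 0.05 s, during which the arm holds its last target. There are 200 camera calls.

TASK

Dock the test jig: press the round locking button on the carriage down with a fingertip and keep it down while you push the carriage along its rods, in one go, until it is fully home against the black connector block, then let the button spring back up so that the carriage is locked there. Only press and push, lifting nothing; keep off the circuit board and leave the other things on the jig and the bench where they are.

Things in the scene. Friction and masses are not known exactly. Their poses are not given: they have to be found in the camera images.
- stage: test jig: fixed dark grey metal base plate 250 x 360 x 12 mm (local x, y, z); origin at the centre of its underside, on the bench. Two steel rods along local y carry the carriage, which slides towards +y. At the +y end stands the black connector block, the end stop (100 x 50 mm, top 82 mm above the bench, near face at y = +122 mm); at the -y end a low grey rod support
- carriage (a joint): travel of the aluminium carriage along the stage's +y, in m; 0 = far from the connector block, 0.130 = home against it. The button's axis is at stage x = 0, y = -0.110 + this value. Button up: a tooth locks it in a rack of 13 mm pitch (up to 6 mm play). Button down over 3 mm: it slides against 2 N plus 8 N per m/s. It cannot lift off
- push_face (a point): middle of the upright face (100 mm wide) of the carriage's raised block, 22 mm ahead (+y) of the button's axis, 62 mm above the bench; it may be pushed. The block reaches to 102 mm ahead, top 74 mm above the bench; the low deck around the button, top 50 mm, reaches from 28 mm behind its axis to this face
- button (a joint): how far the locking button is pressed down, in m; 0 = up (locked), 0.007 = fully down. The lock lets go at 3 mm; hold it at least 4 mm down. Spring: 3.5 N to start, 7 N fully down; springs back up by itself
- button_top (a point): centre of the flat top of the locking button: round black cap of 30 mm diameter in a dark collar on the carriage's low deck, riding with the carriage; its top is 61 mm above the bench when up (11 mm above the deck) and 54 mm when fully down, so it never goes below the deck
- board: circuit board screwed on the carriage's raised block: 80 mm (x) x 76 mm (y), top of its parts 86 mm above the bench, from 25 to 101 mm ahead (+y) of the button's axis; not to be touched. Its origin lies on the button's axis at bench height
- adapter: steel coaxial adapter standing on the jig's base plate beside the rods, 20 mm diameter, 34 mm tall; loose, bystander; origin at the centre of its underside
- jar: small jar standing on the jig's base plate beside the rods, 34 mm diameter, 42 mm tall; loose, bystander; origin at the centre of its underside
- relay: clear-cased relay 28 x 34 x 22 mm standing on the jig's base plate beside the rods; loose, bystander; origin at the centre of its underside
- multimeter: black hand multimeter lying on the bench, 180 x 85 x 46 mm; loose, bystander; origin at the centre of its underside
- screwdriver: screwdriver lying on the bench, about 200 mm long and 30 mm high; loose, bystander; origin near its middle
- mug: white mug, 80 mm diameter, 90 mm tall, on the bench; loose, bystander; origin at the centre of its underside
- parts_tray: grey divided parts tray 110 x 160 x 35 mm on the bench; loose, bystander; origin at the centre of its underside

How it is judged:
On the way, in this order (a step that is already met when the one before it is completed fails the run):
1. the button is held at least 3 mm down before the carriage has left its starting place (within 10 mm) (value of joint button above 0.003 m and distance of board from where it was at the start of the episode below 0.01 m), for 0.1 s.
2. the carriage is home against the connector block (within 3 mm) with the button still down (value of joint button above 0.003 m and value of joint carriage above 0.127 m), for 0.1 s.
At the end, for the whole second after the job is handed in: the carriage rests within 3 mm of its end stop (travel above 0.127 m) and the button is up again (within 1 mm), so that it is locked; all bystanders stayed within 20 mm of where they were (value of joint carriage above 0.127 m and value of joint button below 0.001 m and velocity of joint carriage between -0.005 and 0.005 m/s); the robot touches nothing.
It fails at once if the button comes up (less than 1 mm down), or the lock is forced, while the carriage is on its way (more than 12 mm from its start and more than 6 mm short of the stop) (value of joint button below 0.001 m and distance of board from where it was at the start of the episode above 0.012 m and value of joint carriage below 0.124 m).
It fails at once if the robot touches the circuit board with more than 2 N (contact force between any of the fingers, the arm and board above 2 N).
It fails at once if another thing is moved, carried or lifted by more than 20 mm (distance of any of adapter, jar, relay, multimeter, screwdriver, mug, parts_tray from where it was at the start of the episode above 0.02 m).
It also fails if it takes over 38 s, if anything falls off the work surface, if the arm or the gripper's body presses on something with over 40 N, if the wrist force passes 120 N, or if a joint passes its speed limit or range.

## Working session

There is one attempt and no reset: what is moved stays moved. The work goes in short steps, Python scripts to look and compute and a shell command to move; the robot and the scene stay as the last step left them, time stands still between calls to the robot, and variables do not carry over. Pictures are saved under pics/ and viewed, at most 10 in all, crops included, and the job is handed in when it is done.

```bash
mkdir -p pics; python3 - <<'E'
from rig import env
import cv2,numpy as np
s=env.read_state(); print(s)
for n in("scene","top"):
    p,d=env.camera(n); cv2.imwrite(f"pics/{n}0.png",p[:,:,::-1]); np.save(f"pics/{n}0.npy",d)
    m=env.camera_model(n); print(n,m)
E
```

```text
{'time': 0.0, 'joints': array([1.24402016e+00, 8.74313092e-02, 1.75125610e-01, 1.65974408e+00,
       1.20949395e-05, 1.57080458e+00]), 'qd': array([ 1.19880001e-03, -3.06907327e-05, -1.29459863e-03,  3.72747351e-04,
       -1.25636819e-03,  5.68348085e-04]), 'joint_efforts': array([-1.08059505e-04, -5.20390105e+01,  4.64801073e+01,  1.64997380e-02,
        2.23802527e-05,  6.91977931e-06]), 'tcp_pos': array([0.17647454, 0.5206971 , 0.23059448]), 'ee_rot': array([-5.10995625e-01, -3.09953676e+00,  1.93946898e-03]), 'contact_force': array([ 0.32305152, -0.26520151, -1.04659703]), 'ft_torque': array([ 0.00841122, -0.01033913,  0.01746541]), 'finger_force': 0.0, 'width': 0.9972031409361537}
scene {'fx': 400.2904093041576, 'fy': 400.2904093041576, 'cx': 251.49283640394194, 'cy': 194.54331899671675, 'extrinsics': array([[-0.40392515,  0.72374823, -0.55949349,  1.15690962],
       [ 0.91477863,  0.31625364, -0.2513239 ,  0.281723  ],
       [-0.00495338, -0.61332873, -0.78981221,  1.0287499 ],
       [ 0.        ,  0.        ,  0.        ,  1.        ]])}
top {'fx': 459.48973243928714, 'fy': 459.48973243928714, 'cx': 254.21864644396823, 'cy': 189.66120090149474, 'extrinsics': array([[-0.00481762, -0.98820274,  0.15307562,  0.3127868 ],
       [-0.9999664 ,  0.00374537, -0.00729233,  0.00632625],
       [ 0.00663298, -0.15310561, -0.98818757,  1.41453301],
       [ 0.        ,  0.        ,  0.        ,  1.        ]])}
```

View pics/top0.png

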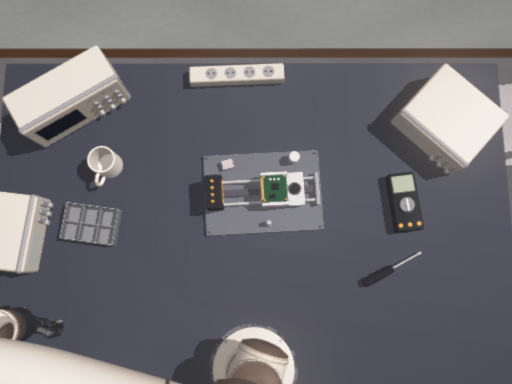

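View pics/scene0.png

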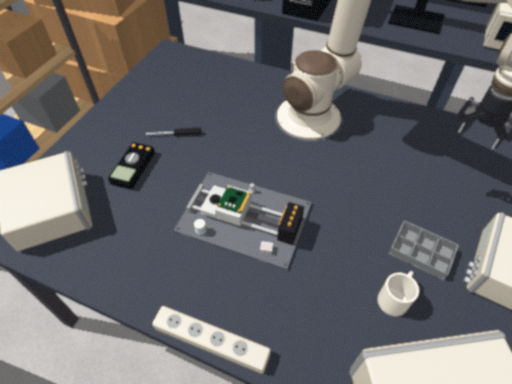

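The top view shows the jig with the button at about (295,188) and the connector block at (214,193). The jar is at (294,157), the adapter at (268,223) and the relay at (227,164). The carriage slides left in the image, which is world +y. Next I measure by depth.

```bash
cat > h.py <<'E'
import numpy as np
from rig import env
def cloud(n,d):
    m=env.camera_model(n); v,u=np.indices(d.shape)
    P=np.stack([(u-m["cx"])/m["fx"]*d,(v-m["cy"])/m["fy"]*d,d],-1)
    E=m["extrinsics"]; return P@E[:3,:3].T+E[:3,3]
E
python3 - <<'E'
import cv2,numpy as np
from h import *
for n,box in(("top",(195,140,330,245)),("scene",(165,165,325,270))):
    d=np.load(f"pics/{n}0.npy"); W=cloud(n,d); x0,y0,x1,y1=box
    p=cv2.imread(f"pics/{n}0.png"); cv2.imwrite(f"pics/{n}c.png",cv2.resize(p[y0:y1,x0:x1],None,fx=5,fy=5,interpolation=cv2.INTER_CUBIC))
    S=W[y0:y1,x0:x1].reshape(-1,3)
    f=S[(S[:,2]>.007)]
    r=cv2.minAreaRect(f[:,:2].astype(np.float32)*1000); print(n,"plate",r, np.median(W[300,100:160,2]))
    b=S[(S[:,2]>.068)&(S[:,2]<.1)]
    for lo,hi in((.045,.053),(.057,.065),(.070,.078),(.079,.09)):
        q=S[(S[:,2]>lo)&(S[:,2]<hi)]; print(lo,len(q),q.mean(0).round(4),q.min(0).round(3),q.max(0).round(3))
W=cloud("top",np.load("pics/top0.npy")); print((W[180:198,284:306:2,2]*1000).round(0).astype(int)); print(W[188,295],W[193,214])
E
```

```text
top plate ((500.92413330078125, -25.984771728515625), (415.044921875, 376.38690185546875), 89.89990997314453) 9.498855086320646e-05
0.045 402 [ 0.5323 -0.12    0.0495] [ 0.421 -0.201  0.045] [0.643 0.125 0.053]
0.057 99 [ 0.5318 -0.1005  0.0606] [ 0.465 -0.14   0.057] [0.641 0.137 0.065]
0.07 304 [ 0.5174 -0.0342  0.0752] [ 0.466 -0.115  0.07 ] [0.576 0.141 0.078]
0.079 1047 [0.5205 0.0203 0.0829] [ 0.465 -0.1    0.079] [0.569 0.141 0.09 ]
scene plate ((744.2122802734375, 75.78439331054688), (921.372802734375, 514.798095703125), 23.746580123901367) 0.002461933959391094
0.045 293 [ 0.5442 -0.0826  0.0502] [ 0.422 -0.188  0.045] [0.643 0.144 0.053]
0.057 181 [ 0.5586 -0.0591  0.061 ] [ 0.472 -0.142  0.057] [0.641 0.144 0.065]
0.07 204 [ 0.5471 -0.0154  0.0749] [ 0.47 -0.1   0.07] [0.577 0.144 0.078]
0.079 1039 [0.5226 0.0224 0.0845] [ 0.464 -0.102  0.079] [0.576 0.144 0.09 ]
[[79 79 54 49 51 51 53 46 51 51 16]
 [82 79 48 57 50 52 49 46 49 51 14]
 [84 82 46 53 50 51 53 46 46 49 14]
 [83 81 51 53 50 62 60 54 50 48  8]
 [79 76 51 53 58 60 58 62 51 50 14]
 [82 87 52 57 62 62 59 64 56 53 17]
 [88 81 51 51 60 61 55 62 55 49 32]
 [78 82 48 59 59 63 63 59 52 52 31]
 [78 76 48 53 62 59 62 62 51 46 29]
 [82 81 48 55 60 61 60 63 55 47 36]
 [82 85 69 50 71 62 60 66 54 45 37]
 [84 84 75 54 61 60 65 57 58 52 41]
 [78 85 71 52 53 64 61 48 52 49 47]
 [86 78 77 50 50 55 50 56 49 55 53]
 [80 75 77 44 53 56 54 54 53 45 53]
 [79 86 72 49 45 47 45 50 52 46 55]
 [84 76 73 52 51 52 49 43 55 48 50]
 [80 81 76 48 52 51 46 44 53 46 53]]
[ 0.52669104 -0.12519846  0.06302723] [0.50922648 0.11408169 0.08555394]
```

View pics/topc.png

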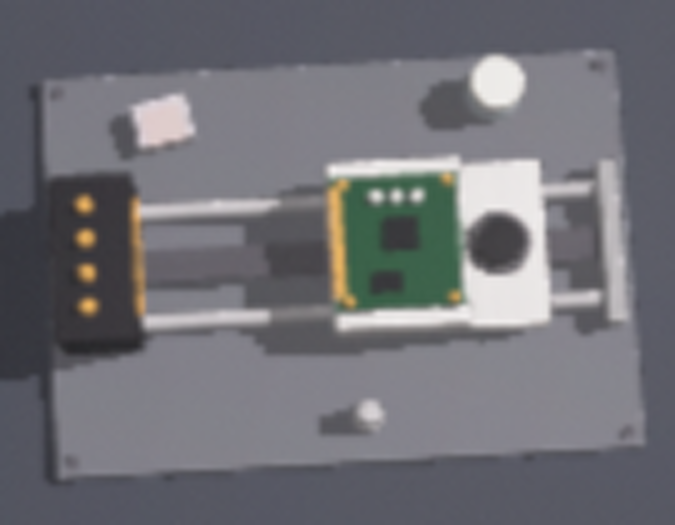

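View pics/scenec.png

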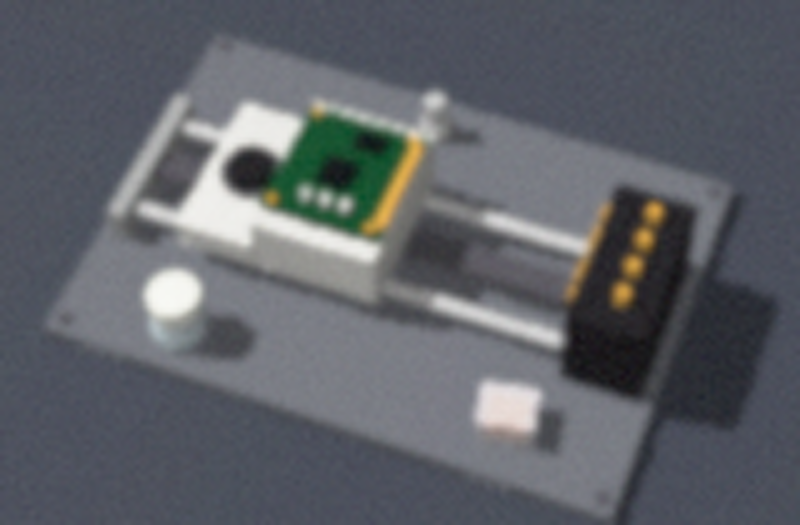

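The top crop gives plate corners at about (42,85), (612,52), (643,442) and (55,480), with the button at (499,242). In the scene crop the button is at (249,170). I triangulate from these.

```bash
cat >> h.py <<'E'
def ray(n,u,v):
    m=env.camera_model(n);E=m["extrinsics"]
    return E[:3,3],E[:3,:3]@np.array([(u-m["cx"])/m["fx"],(v-m["cy"])/m["fy"],1])
def at(n,u,v,z):
    o,r=ray(n,u,v); return o+r*(z-o[2])/r[2]
def tri(a,b):
    A=0;B=0
    for o,r in(a,b):
        r=r/np.linalg.norm(r);M=np.eye(3)-np.outer(r,r);A=A+M;B=B+M@o
    return np.linalg.solve(A,B)
T=lambda u,v:("top",195+(u-2)/5,140+(v-2)/5)
S=lambda u,v:("scene",165+(u-2)/5,165+(v-2)/5)
E
python3 - <<'E'
from h import *
print("btn tri",tri(ray(*T(499,242)),ray(*S(249,170))), at(*T(499,242),.061),at(*S(249,170),.061))
print("block corners tri",tri(ray(*T(52,178)),ray(*S(688,205))))
c=np.array([at(*T(*p),.012)for p in((42,85),(612,52),(643,442),(55,480))]);print("top",c.round(4),c.mean(0))
d=np.array([at(*S(*p),.012)for p in((623,518),(50,325),(218,38),(735,187))]);print("scene",d.round(4),d.mean(0))
for c in(c,d):
    for a in(c[0]-c[1],c[3]-c[2]): print("+y dir deg",np.degrees(np.arctan2(a[1],a[0])),np.linalg.norm(a))
    for a in(c[0]-c[3],c[1]-c[2]): print("x dir",np.degrees(np.arctan2(a[1],a[0])),np.linalg.norm(a))
for k,(p,q,z) in dict(jar=((498,82),(173,290),.054),adapter=((370,412),(434,98),.046),relay=((163,120),(510,400),.034)).items(): print(k,at(*T(*p),z),at(*S(*q),z))
E
```

```text
btn tri [ 0.52789079 -0.12448764  0.05674928] [ 0.52701864 -0.12360403  0.061     ] [ 0.53078024 -0.12320867  0.061     ]
block corners tri [0.54137863 0.14011634 0.18348398]
top [[ 0.6351  0.1553  0.012 ]
 [ 0.6551 -0.2014  0.012 ]
 [ 0.4108 -0.214   0.012 ]
 [ 0.3893  0.1444  0.012 ]] [ 0.5225689  -0.02890009  0.012     ]
scene [[ 0.6341  0.1613  0.012 ]
 [ 0.6519 -0.2002  0.012 ]
 [ 0.4079 -0.2137  0.012 ]
 [ 0.3878  0.1447  0.012 ]] [ 0.52042482 -0.02696811  0.012     ]
+y dir deg 93.20734046558587 0.35727171959242005
+y dir deg 93.43549870312873 0.3591067278016304
x dir 2.540367715630626 0.2460128269337454
x dir 2.9656688329009686 0.24456833452625357
+y dir deg 92.81135806936645 0.3619230349914671
+y dir deg 93.21503705931612 0.3589903086541456
x dir 3.854455398783168 0.2469016495298606
x dir 3.1755505160448774 0.24433641498180103
jar [ 0.62637726 -0.1254588   0.054     ] [ 0.62277312 -0.12668448  0.054     ]
adapter [ 0.42703085 -0.04618979  0.046     ] [ 0.42285789 -0.04804463  0.046     ]
relay [0.6078126  0.07859326 0.034     ] [0.60113237 0.07828235 0.034     ]
```

```bash
python3 -m inch '[[1,0,0,0,8.5],[1,0,0,0,8.5],[1,0,0,0,8.5],[1,0,0,0,8.5],[1,0,0,0,8.5],[1,0,0,0,8.5],[1,0,0,0,8.5],[1,0,0,0,8.5]]'
cat > rel.py <<'E'
import sys
from h import *
from scipy.spatial.transform import Rotation as Ro
s=env.read_state();R=Ro.from_rotvec(s["ee_rot"]).as_matrix()
g=np.array(eval(sys.argv[1]));print("t",s["time"],"x",R[:,0].round(4),"ang",np.degrees(np.arctan2(R[1,0],R[0,0])),"F",s["contact_force"].round(1),"tcp",s["tcp_pos"].round(4),"w",s["width"],"move cm",(R.T@(g-s["tcp_pos"])*100).round(2))
E
python3 rel.py '[.527,-.118,.11]'
```

```text
time: 0.9
tcp_pos: [0.1765, 0.5207, 0.2308]
ee_rot: [2.164, 2.277, -0.001]
contact_force: [-0.6, 0.3, -0.3]
width: 0.0
finger_force: 0.0
t 0.9 x [-5.100e-02  9.987e-01 -8.000e-04] ang 92.92336973696732 F [-0.6  0.3 -0.3] tcp [0.1765 0.5207 0.2308] w 0.00014469275533892327 move cm [-65.57  31.75  12.13]
```

```bash
python3 -m inch '[[1,-4.1,2,0,0],[1,-4.1,2,0,0],[1,-4.1,2,0,0],[1,-4.1,2,0,0],[1,-4.1,2,0,0],[1,-4.1,2,0,0],[1,-4.1,2,0,0],[1,-4.1,2,0,0]]'; python3 -m inch '[[1,-4.1,2,0,0],[1,-4.1,2,0,0],[1,-4.1,2,0,0],[1,-4.1,2,0,0],[1,-4.1,2,0,0],[1,-4.1,2,0,0],[1,-4.1,2,0,0],[1,0,0,0,0]]' >/dev/null
python3 rel.py '[.527,-.118,.11]'
```

```text
time: 1.7
tcp_pos: [0.3554, 0.2008, 0.2312]
ee_rot: [2.157, 2.284, 0.0]
contact_force: [1.4, 0.3, 0.0]
width: -0.002
finger_force: 0.0
t 2.5 x [-5.290e-02  9.986e-01 -4.000e-04] ang 93.03516297592519 F [-1.3  0.7 -0.7] tcp [ 0.5125 -0.0799  0.2296] w -0.0017342662466165873 move cm [-3.88  1.26 11.96]
```

```bash
python3 -m inch '[[1,-3.9,1.3,0,0],[1,0,0,4,0],[1,0,0,4,0],[1,0,0,4,0],[1,0,0,0,0]]' >/dev/null
python3 rel.py '[.527,-.118,.075]'
python3 - <<'E'
from h import *
import cv2
o=[]
for n,b in(("top",(195,130,330,245)),("scene",(165,150,300,265))):
    p,d=env.camera(n);x0,y0,x1,y1=b;o.append(cv2.resize(p[y0:y1,x0:x1,::-1],None,fx=2.9,fy=4,interpolation=2) if 0 else cv2.resize(p[y0:y1,x0:x1,::-1],None,fx=2.95,fy=2.95,interpolation=2))
cv2.imwrite("pics/c1.png",np.hstack(o))
E
```

```text
t 3.0 x [-0.0573  0.9984  0.0026] ang 93.28605112901985 F [-0.9  0.1 -0.5] tcp [ 0.5231 -0.1131  0.1057] w 0.0022298629767567566 move cm [-0.52  0.39  3.06]
```

View pics/c1.png

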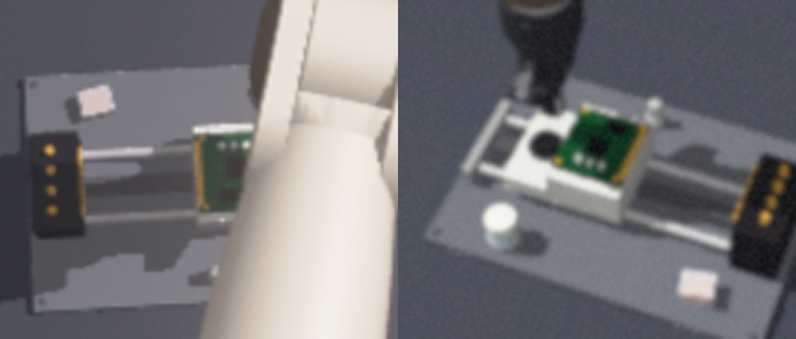

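The scene half shows the fingertip at about (550,108), hovering over and just behind the button at (546,145). The board is clear. I align over the button and descend.

```bash
python3 -m inch '[[1,-0.5,0.4,0,0],[1,0,0,2,0],[1,0,0,1.3,0],[1,0,0,0,0],[1,0,0,0,0]]' >/dev/null
python3 rel.py '[.528,-.118,.054]'
python3 - <<'E'
from h import *
import cv2
p,d=env.camera("scene");x0,y0,x1,y1=190,160,290,235
cv2.imwrite("pics/c2.png",cv2.resize(p[y0:y1,x0:x1,::-1],None,fx=7,fy=7,interpolation=2))
E
```

```text
t 3.6 x [-5.720e-02  9.984e-01 -2.000e-04] ang 93.27626444691674 F [-0.2 -0.2  0.2] tcp [ 0.531  -0.119   0.0791] w -0.0009383171046780164 move cm [ 0.12 -0.3   2.51]
```

View pics/c2.png

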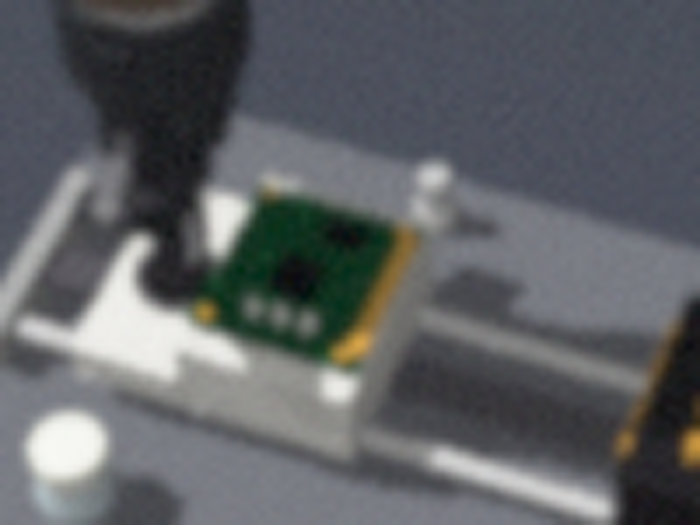

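The tip is above the button at about (170,280) and clear of the board edge at (205,300). I press in small steps.

```bash
python3 -m inch '[[1,0,0,0.7,0],[1,0,0,0,0]]' >/dev/null; python3 rel.py '[.528,-.118,.054]';python3 -m inch '[[1,0,0,0.5,0],[1,0,0,0,0]]' >/dev/null; python3 rel.py '[.528,-.118,.054]'
```

```text
t 3.85 x [-5.720e-02  9.984e-01  1.000e-04] ang 93.27889348769732 F [-0.3 -0.8 -0.8] tcp [ 0.5305 -0.1189  0.0709] w -0.00022222766341164867 move cm [ 0.1  -0.25  1.69]
t 4.05 x [-5.710e-02  9.984e-01  2.000e-04] ang 93.27503783895274 F [ 0.  -0.1  0.7] tcp [ 0.5304 -0.1189  0.0656] w 0.0007795609852979916 move cm [ 0.1  -0.23  1.16]
```

```bash
python3 -m inch '[[1,0,-0.2,0.4,0],[1,0,0,0,0]]' >/dev/null; python3 rel.py '[.528,-.118,.054]';python3 -m inch '[[1,0,0,0.4,0],[1,0,0,0,0]]' >/dev/null; python3 rel.py '[.528,-.118,.054]'
```

```text
t 4.25 x [-5.710e-02  9.984e-01  2.000e-04] ang 93.27320976417518 F [-0.3 -0.   0.5] tcp [ 0.5282 -0.119   0.0617] w -0.003183254629856592 move cm [ 0.1  -0.01  0.77]
t 4.45 x [-5.710e-02  9.984e-01 -1.000e-04] ang 93.27409726945267 F [-1.2  1.1  5.4] tcp [ 0.5287 -0.1191  0.0583] w 0.00019920019934886203 move cm [ 0.11 -0.07  0.43]
```

```bash
python3 -m inch '[[1,0,0,0.3,0],[1,0,0,0,0]]' >/dev/null; python3 rel.py '[.528,-.118,.054]';python3 -m inch '[[1,0,0,0.2,0],[1,0,0,0,0]]' >/dev/null; python3 rel.py '[.528,-.118,.054]'
```

```text
t 4.65 x [-5.710e-02  9.984e-01 -1.000e-04] ang 93.2753965451555 F [-2.   0.2  6.4] tcp [ 0.5288 -0.119   0.0556] w -0.0026348670493245487 move cm [ 0.11 -0.07  0.16]
t 4.85 x [-5.720e-02  9.984e-01 -2.000e-04] ang 93.27708330282555 F [-3.   0.1  7.6] tcp [ 0.5288 -0.1191  0.0541] w -0.0012744156231716084 move cm [ 0.11 -0.08  0.01]
```

```bash
python3 -m inch '[[1,0,0,0.1,0],[1,0,0,0,0]]' >/dev/null; python3 rel.py '[.528,-.118,.054]';python3 -m inch '[[1,0.3,0,0,0],[1,0.4,0,0,0],[1,0.4,0,0,0],[1,0.4,0,0,0]]' >/dev/null; python3 rel.py '[.5215,-.003,.0535]'
```

```text
t 5.05 x [-5.720e-02  9.984e-01 -4.000e-04] ang 93.27881793757518 F [-5.6  0.4 13.4] tcp [ 0.529  -0.1191  0.054 ] w 0.0003356988985130543 move cm [ 0.11 -0.1  -0.  ]
t 5.45 x [-0.0566  0.9984 -0.0018] ang 93.24599641857294 F [-4.3 -1.8 11.7] tcp [ 0.5283 -0.1046  0.054 ] w -0.004373140846212127 move cm [10.19 -0.1   0.03]
```

```bash
python3 -m inch '[[1,0.5,0,0,0],[1,0.6,0,0,0],[1,0.6,0,0,0],[1,0.6,0,0,0]]' >/dev/null; python3 rel.py '[.5215,-.003,.0535]';python3 - <<'E'
from h import *
import cv2
p,d=env.camera("scene");x0,y0,x1,y1=190,160,310,250
cv2.imwrite("pics/c3.png",cv2.resize(p[y0:y1,x0:x1,::-1],None,fx=6,fy=6,interpolation=2))
E
```

```text
t 5.85 x [-0.0566  0.9984 -0.0017] ang 93.24681267969078 F [-3.9 -2.6 11.7] tcp [ 0.527  -0.0816  0.054 ] w 0.0005589291669886102 move cm [ 7.87 -0.11  0.03]
```

View pics/c3.png

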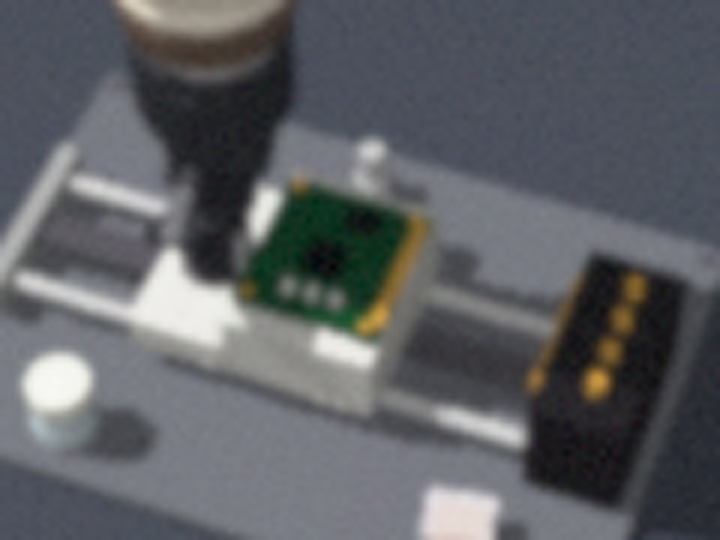

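The carriage moves with the finger: its front gold edge is now at about (375,318), and the board is clear. I continue.

```bash
python3 -m inch '[[1,0.7,0,0,0],[1,0.8,0,0,0],[1,0.8,0,0,0],[1,0.8,0,0,0],[1,0.8,0,0,0],[1,0.8,0,0,0],[1,0.8,0,0,0],[1,0.6,0,0,0]]' >/dev/null; python3 rel.py '[.5215,-.003,.0535]';python3 -m inch '[[1,0.4,0,0,0],[1,0.3,0,0,0],[1,0.3,0,0,0],[1,0.3,0,0,0]]' >/dev/null; python3 rel.py '[.5215,-.003,.0535]'
```

```text
t 6.7 x [-0.057   0.9984 -0.0012] ang 93.26561811609503 F [-2.6 -2.4 11.9] tcp [ 0.5238 -0.0203  0.054 ] w -0.0036381831569958487 move cm [ 1.74 -0.13  0.04]
t 7.1 x [-0.0569  0.9984 -0.0011] ang 93.26000381645576 F [-2.2 -2.3 12.7] tcp [ 0.5232 -0.0075  0.054 ] w 0.0006816134838832072 move cm [ 0.46 -0.14  0.05]
```

```bash
for i in 1; do python3 -m inch '[[1,0.2,0,0,0],[1,0.2,0,0,0],[1,0,0,0,0]]' >/dev/null; python3 rel.py '[.5215,-.003,.0535]';done;python3 -m inch '[[1,0.2,0,0,0],[1,0.2,0,0,0],[1,0,0,0,0]]' >/dev/null; python3 rel.py '[.5215,-.003,.0535]'
```

```text
t 7.4 x [-0.0568  0.9984 -0.0021] ang 93.25402457528514 F [-2.1 -5.  11.1] tcp [ 0.523  -0.0039  0.054 ] w 0.0005850632963107031 move cm [ 0.1  -0.14  0.05]
t 7.7 x [-0.0563  0.9984 -0.003 ] ang 93.22622516942569 F [-0.7 -7.2 10.6] tcp [ 5.23e-01 -4.00e-04  5.39e-02] w -0.0028156197365069757 move cm [-0.25 -0.16  0.04]
```

```bash
python3 -m inch '[[1,0.2,0,0,0],[1,0.1,0,0,0],[1,0,0,0,0]]' >/dev/null; python3 rel.py '[.5215,-.003,.0535]'
python3 - <<'E'
from h import *
import cv2
p,d=env.camera("scene");x0,y0,x1,y1=190,160,310,250
cv2.imwrite("pics/c4.png",cv2.resize(p[y0:y1,x0:x1,::-1],None,fx=6,fy=6,interpolation=2))
E
```

```text
t 8.0 x [-0.0545  0.9985 -0.0078] ang 93.1264593447815 F [ -0.3 -19.8   9.9] tcp [5.23e-01 3.00e-04 5.39e-02] w 0.0007521170378656767 move cm [-0.32 -0.17  0.05]
```

View pics/c4.png

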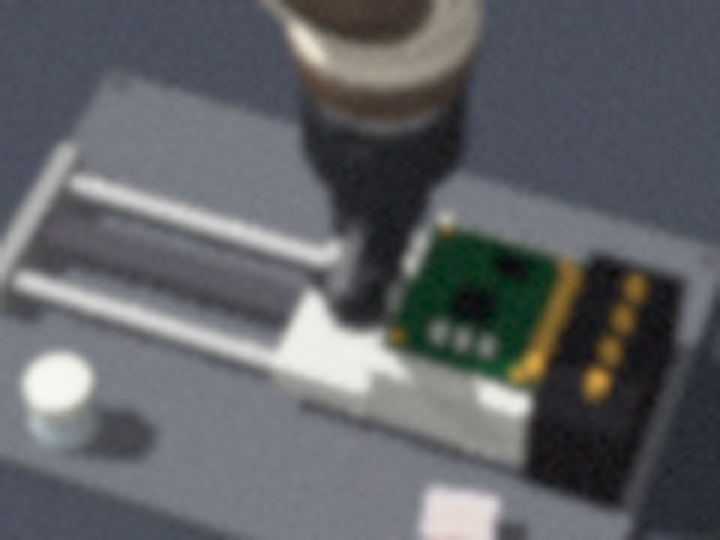

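The carriage is flush against the connector block at about (535,430), with a 20 N stop force. I raise the tip while it still bears on the face so the button comes up, then back off and lift away.

```bash
python3 -m inch '[[1,0,0,0,0],[1,0,0,-0.6,0],[1,0,0,-0.6,0],[1,0,0,0,0]]' >/dev/null; python3 rel.py '[.5215,-.003,.0535]';python3 -m inch '[[1,-0.5,0,0,0],[1,-0.5,0,0,0],[1,0,0,-3,0],[1,0,0,-5,0],[1,0,0,-5,0],[1,-5,0,0,0],[1,-5,0,0,0],[1,-5,0,0,0]]' >/dev/null;python3 -m inch '[[1,-5,0,0,0],[1,-5,0,0,0],[1,0,0,0,0],[1,0,0,0,0]]'
python3 - <<'E'
from h import *
import cv2
p,d=env.camera("scene");q,d2=env.camera("top")
f=lambda p,b:cv2.resize(p[b[1]:b[3],b[0]:b[2],::-1],None,fx=3,fy=3,interpolation=2)
cv2.imwrite("pics/c5.png",np.hstack([f(p,(190,160,320,270)),f(q,(195,140,325,250))]))
for n,dd in(("scene",d),("top",d2)):
    W=cloud(n,dd).reshape(-1,3);c=np.array([.5207,-.008]);k=W[np.hypot(*(W[:,:2]-c).T)<.009];print(n,len(k),np.median(k[:,2]))
E
```

```text
t 8.45 x [-0.0545  0.9985 -0.0071] ang 93.1270202556895 F [ -0.5 -18.6  -1.5] tcp [5.214e-01 4.000e-04 6.360e-02] w -0.001041331690793886 move cm [-0.33 -0.    1.01]
time: 9.65
tcp_pos: [0.5363, -0.2568, 0.1938]
ee_rot: [-2.159, -2.281, -0.0]
contact_force: [0.7, -0.4, 0.9]
width: -0.002
finger_force: 0.0
scene 24 0.064064653393068
top 30 0.06170038577180381
```

View pics/c5.png

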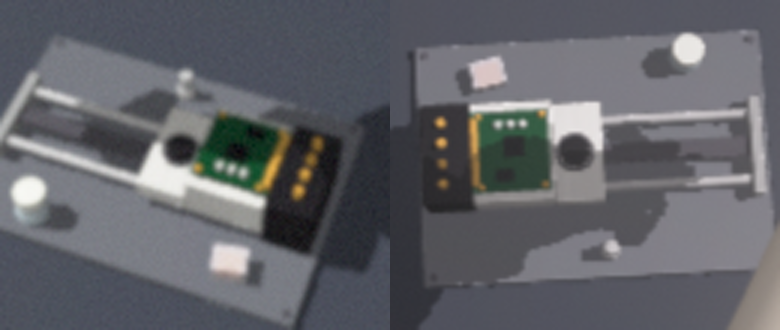

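Both views show the carriage flush with the block and the button up, at about 61–64 mm. The bystanders haven't moved and the arm is clear, so I hand in.

```bash
python3 -c "
from rig import env
print(env.close_job())"
```

```text
the job is handed in; nothing more can be done
None
```

The carriage is docked home against the connector block and the button is back up; the cameras show nothing else moved. The job is handed in, and no verdict came back.

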